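Hang a turned cup's hook behind the lip of the lacquer line

TASK

Take the C-shaped hook that carries the dark turned cup (its orange tab is there to hold it) and hang it on the green conveyor rail, at the loading window under the clear hood. Lift the hook's tip over the anti-jump lip and lower it gently on to the yellow strip, whose notch may stand anywhere in the window and must be felt or looked for; let go only when the tip has sunk fully home in the notch. Leave it hanging upright and still, and do not push the pale cup, the tin or the sanding block about.

Things in the scene. Friction and masses are not known exactly. Their poses are not given: they have to be found in the camera images.
- carrier: Loose C-shaped hook of 10 mm plate (in its x-z plane, opening to +x) with a dark cup fixed under it (70 tall, 72 wide, axis x=9); 280-470 g. Origin at table level (cup's mouth) below the hook's tip, z up. In mm: tip x+-6 y+-5 z148-194, top arm x-44..6 z182-194, back x-44..-30 z76-194, lower arm x-44..22 z76-88. -x (the tab) faces roughly the robot.
- hook_tip (a point): Centre of the lower end face of the hook's downward-pointing tip (12 mm along x, 10 mm along y): at (0, 0, 148) mm in the carrier's frame, axes as the carrier's.
- grip (a point): Point to pinch on the hook's orange tab: (-69.6, 0, 161) mm in the carrier's frame, same axes. The tab is 18 mm wide and 10 mm thick (y) and leans back 40 degrees from vertical, from (-42, 128) up to its free end at (-84, 178) in x, z. Pinch across y and hard, or it turns in the fingers (harmless to squeeze).
- rail: Fixed green conveyor channel on posts. Origin on the table under its centre, x across it away from the robot, y along it. In mm: bottom plate x+-16 z178-190, lip on the robot's side x-16..-10 up to z218, back wall x10..16 up to z208, 340 long. Dark covers (to z225) close it except the loading window y+-50. Posts 30x26 at x16..46, y+-157. A hung carrier's origin is at z42.
- window (a point): Centre of the loading window on top of the yellow strip in the channel: (0, 0, 200) mm in the rail's frame, same axes. The strip has one notch, 18 mm long in y and 10 mm deep, its centre anywhere in y+-30; it is not reported: find it by touch (the tip sinks 10 mm) or sight. The rest of the window is flat strip. The strip stays put under 40 N.
- hood (a point): Middle of the front (robot-side) edge of the clear flat hood over the rail: (-64, 0, 299) mm in the rail's frame, same axes. The hood spans x-64..56, y+-170, z299-317, so a straight-down tool cannot reach in: tilt it 30 to 45 degrees, coming from the robot's side and above.
- cup: Bystander: loose empty pale wooden cup, mouth up, 72 mm wide, 75 mm tall; origin at the centre of its underside.
- tin: Bystander: loose closed metal tin, 68 mm wide, 70 mm tall; origin at the centre of its underside.
- sander: Bystander: loose cork sanding block with a red pad, 110 x 60 x 28 mm; origin at the centre of its underside.

How it is judged (in metres and radians):
On the way, in this order (a step that is already met when the one before it is completed fails the run):
1. the carrier is lifted off the table by at least 30 mm (height (world z) of carrier above 0.03 m), for 0.1 s.
2. the hook's tip has come over the lip: it is above the lip's top (18 mm over the strip), between lip and back wall, within the window (x of hook_tip in the frame of window between -0.012 and 0.012 m and y of hook_tip in the frame of window between -0.05 and 0.05 m and z of hook_tip in the frame of window above 0.018 m), for 0.05 s.
At the end, for the whole second after the job is handed in: Tip home in the notch: its end 7 to 14 mm below the strip's top, within 12 mm of the channel's centre line and 50 mm of the window's centre; carrier within 0.2 rad of upright and slower than 0.05 m/s; pale cup, tin and sanding block within 30 mm of where they began (x of hook_tip in the frame of window between -0.012 and 0.012 m and y of hook_tip in the frame of window between -0.05 and 0.05 m and z of hook_tip in the frame of window between -0.014 and -0.007 m and angle between carrier's own z axis and vertical below 0.2 rad and linear speed of carrier below 0.05 m/s and distance of each of cup, tin, sander from where it was at the start of the episode below 0.03 m); the robot touches nothing.
It fails at once if the carrier is let go (no finger on it) while its tip is over the channel but has not sunk at least 4 mm into the notch (x of hook_tip in the frame of window between -0.012 and 0.012 m and y of hook_tip in the frame of window between -0.05 and 0.05 m and z of hook_tip in the frame of window above -0.004 m and contact force between carrier and the fingers below 0.02 N).
It fails at once if the carrier is pressed or knocked against the rail with more than 30 N (contact force between carrier and rail above 30 N).
It fails at once if the pale cup, the tin or the sanding block is pushed more than 30 mm (distance of any of cup, tin, sander from where it was at the start of the episode above 0.03 m).
It also fails if it takes over 67 s, if anything falls off the work surface, if the arm or the gripper's body presses on something with over 40 N, if the wrist force passes 120 N, or if a joint passes its speed limit or range.

ROBOT

A 6-joint arm with a two-finger parallel gripper is mounted at the origin on the work surface. World frame = base frame: x ahead of the robot, y to its left, z up, the work surface at z = 0. Lengths are in mm, angles in degrees, forces in N, time in s.
With the tool pointing down it reaches from about 350 to 850 mm from the base axis. Payload 8.1 kg.
Tool frame: the origin (TCP) lies on the centre line of the jaws, within the pads' length; the fingertips stand 19 mm ahead of it and the grasp point (between the pads) is the TCP; z points along the fingers, y is the line along which they close (so a half turn about z gives the same grasp; the last joint's range is limited). The gripper opens to 85 mm and grips with 20 to 120 N. Pads are 22 mm wide; open, the fingers measure 114 mm over their backs; the gripper's body (76 mm by 85 mm) begins 54 mm behind the grasp point. The pads swing forward as they close: fully open they stand 13 mm farther back than shut.
Start: joints at [62.258, 7.471, 85.268, -0, 87.261, -4.893], TCP at [232.967, 552.93, 250.292] pointing down, gripper open.
Joint ranges: [-169.43, 169.43], [-51.17, 129.36], [1.28, 143.12], [-76.62, 256.62], [0, 156.53], [-152.29, 152.29]. Speed limits (degrees/s): [136.94, 136.94, 159.86, 180, 180, 180].

INTERFACE

Orientations are given as [roll, pitch, yaw] about the fixed x, y, z axes, in that order (R = Rz(yaw) Ry(pitch) Rx(roll)).
In Python, from bench import r gives the robot as it stands. The module is installed in compiled form; this text tells all that it offers.
- The arm moves only by the tool servo_tool, never from a script. Its arguments are lists of equal length, an entry for each row: "fingers": the finger opening in m, from 0 to 0.0854; "linear": the shift along the tool's x, y, z in m, a list of three; "rotation": the turn, a rotation vector about the tool's x, y, z in degrees, a list of three. A call has 1 to 10 rows; each row is the pose to reach, as a shift and turn from the pose commanded when the call began, along the tool's axes at that moment; what a row does not reach only later rows make up. A row lasts 1/10 s, in which the tool goes at most 50 mm and 8.59 degrees, less where a joint would pass 70% of its speed; a pose out of reach is approached as far as the arm can. A call with a gripper value outside its range is refused whole. The fingers move at their own pace and stop on an object; "force" is the grip in N (left out, the last holds). Time passes only in rows, so rows that repeat a pose let the fingers close. It gives the time, the measured TCP pose, the force, the opening and the grip force at its end, in the units of the state.
- r.sense(): the state, without advancing time (a new reading comes with each control period).
- r.snapshot(name): name is "scene" or "top" or "wrist"; returns a dict with "frame" (420x560x3 uint8, red, green, blue), "fx", "fy", "cx", "cy" (pixels), "camera_from_world" (4x4, takes a point from world to camera coordinates). Camera axes: x right, y up, looking along -z (the intrinsics and any distortion apply to the point x, -y, -z); pixel columns grow to the right and rows downward; lengths in mm; the calibration is good to about 2 mm. A picture is of the moment at which its call begins. There is no depth.
- r.hand_in(): hands the job in; it is judged then, once.
The state is a dict: "time": time; "joint_pos": joint angles; "qd": joint speeds; "joint_efforts": joint torques, N m; "tool_pos": TCP position; "tcp_rot": TCP orientation; "ft_force": force on the tool from outside, world axes, zero at the start; "wrist_torque": the same for the moment, N m; "finger_gap": finger opening in mm; "grip_force": force on a finger pad.
Only numpy, scipy, OpenCV 4.12 (cv2) and the standard library are available. Lean on these libraries where they do the work, as an engineer would, in place of code of your own. Each camera call takes 0.05 s, during which the arm holds its last target. There are 200 camera calls.

## Working session

There is one attempt and no reset: what is moved stays moved. The work goes in short steps, Python scripts to look and compute and a tool call to move; the robot and the scene stay as the last step left them, time stands still between calls to the robot, and variables do not carry over. Pictures are saved under pics/ and viewed, at most 10 in all, crops included, and the job is handed in when it is done.

Besides the shell and the picture viewer there is one more tool, called after "Call:" as a command line: name --argument value ..., lists and objects as JSON in quotes. servo_tool: Moves the arm, as the interface text tells. Its arguments: {"type":"object","properties":{"fingers":{"type":"array","items":{"type":"number"}},"linear":{"type":"array","items":{"type":"array","items":{"type":"number"}}},"rotation":{"type":"array","items":{"type":"array","items":{"type":"number"}}},"force":{"type":"number"}},"required":["fingers","linear","rotation"]}

```bash
mkdir -p pics; cat > h.py <<'E'
import numpy as np, cv2
from scipy.spatial.transform import Rotation as R
from bench import r
def snap(n,f):
    s=r.snapshot(n); cv2.imwrite('pics/'+f,s['frame'][:,:,::-1]); np.savez('pics/'+f[:-4],**s); return s
def ray(s,u,v):
    T=np.array(s['camera_from_world']); d=np.array([(u-s['cx'])/s['fx'],-(v-s['cy'])/s['fy'],-1.])
    o=-T[:3,:3].T@T[:3,3]; return o,T[:3,:3].T@d
def onz(s,u,v,z):
    o,d=ray(s,u,v); return o+d*(z-o[2])/d[2]
def proj(s,p):
    T=np.array(s['camera_from_world']); c=T[:3,:3]@np.array(p)+T[:3,3]
    return s['cx']+s['fx']*c[0]/-c[2], s['cy']+s['fy']*-c[1]/-c[2]
def tri(a,b):
    (o1,d1),(o2,d2)=a,b
    A=np.stack([d1,-d2],1); t=np.linalg.lstsq(A,o2-o1,rcond=None)[0]
    p,q=o1+d1*t[0],o2+d2*t[1]; return (p+q)/2,np.linalg.norm(p-q)
E
python3 - <<'E'
from h import *
a=snap('scene','s1.png');b=snap('top','t1.png')
for s in(a,b):
    print(s['fx'],s['cx'],s['cy'],[k for k in s], ray(s,s['cx'],s['cy']))
print(r.sense())
E
```

```text
450.0309925160647 269.5832270219552 203.39219505270722 ['frame', 'fx', 'fy', 'cx', 'cy', 'camera_from_world'] (array([1023.68154428,  114.55082851,  965.12378068]), array([-0.51703981, -0.11082848, -0.84875608]))
446.33581875846244 284.5763437901425 213.1374693715276 ['frame', 'fx', 'fy', 'cx', 'cy', 'camera_from_world'] (array([ 457.47522182,   30.08656077, 1247.74183131]), array([ 0.11736364, -0.02459903, -0.9927843 ]))
{'time': 0.1, 'joint_pos': array([ 6.22571796e+01,  7.51172772e+00,  8.53224706e+01, -4.13105447e-04,
        8.72613583e+01, -4.89173693e+00]), 'qd': array([ 0.07009581,  0.04010135, -0.0525276 , -0.03850556, -0.0895743 ,
        0.10806966]), 'joint_efforts': array([ 1.05929805e-03, -5.70950317e+01, -5.01939547e+01, -1.85539634e-04,
        8.05773394e-03,  1.22273004e-04]), 'tool_pos': array([232.75765616, 552.51715579, 249.34488631]), 'tcp_rot': array([-1.79904756e+02, -7.73731755e-03,  1.57148930e+02]), 'ft_force': array([-0.61894404,  0.1650765 ,  0.47641018]), 'wrist_torque': array([-0.02803221,  0.05363778,  0.00595752]), 'grip_force': 0.0, 'finger_gap': 85.2026354399767}
```

View pics/s1.png

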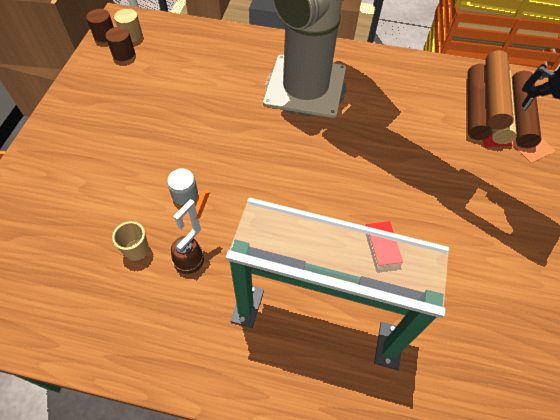

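View pics/t1.png

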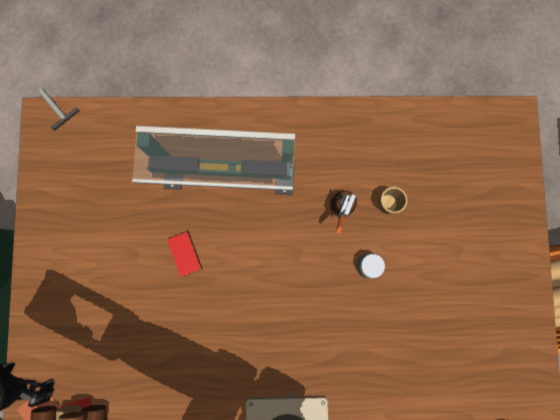

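The scene view shows the carrier at about (188,240), the pale cup at (130,240) and the tin at (182,187). The rail with its hood spans (235-445, 205-365), and the sander is at (385,245). In the top view the rail window is near (218,167), the carrier near (345,205), the cup (394,200), the tin (372,266) and the sander (184,254). Next I'll zoom in.

```bash
python3 - <<'E'
from h import *
t=cv2.imread('pics/t1.png');s=cv2.imread('pics/s1.png')
A=cv2.resize(t[120:200,130:300],(800,376),interpolation=cv2.INTER_CUBIC)
B=cv2.resize(t[185:240,310:360],(200,220),interpolation=cv2.INTER_CUBIC)
C=cv2.resize(s[190:275,160:220],(155,220),interpolation=cv2.INTER_CUBIC)
D=cv2.resize(s[240:320,225:445],(440,160),interpolation=cv2.INTER_CUBIC)
o=np.zeros((600,800,3),np.uint8);o[:376]=A;o[378:598,:200]=B;o[378:598,202:357]=C;o[378:538,360:800]=D
cv2.imwrite('pics/c1.png',o)
E
```

```text
(no output)
```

View pics/c1.png

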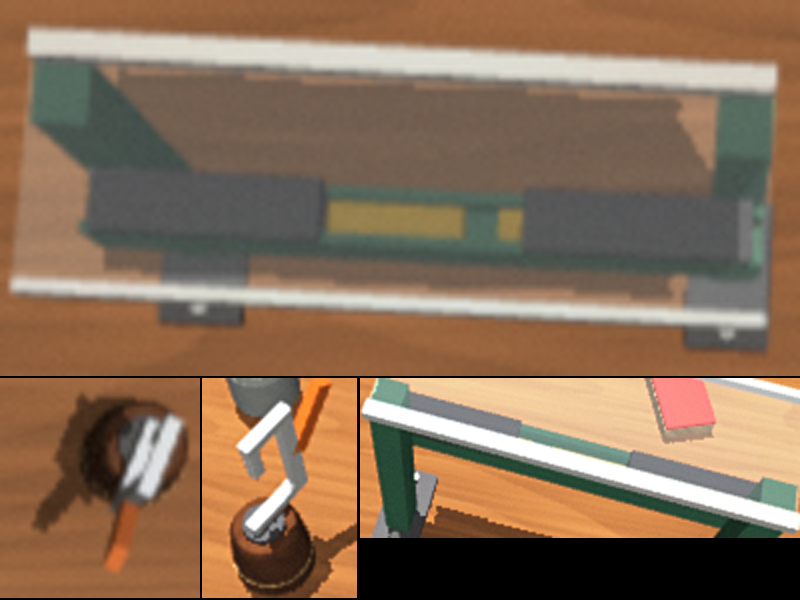

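```bash
python3 - <<'E'
from h import *
a=dict(np.load('pics/s1.npz'));b=dict(np.load('pics/t1.npz'))
def big(m):
    n,l,st,c=cv2.connectedComponentsWithStats(m.astype(np.uint8)); k=1+np.argmax(st[1:,4]); return l==k
def orange(s,box):
    x0,y0,x1,y1=box; h=cv2.cvtColor(s['frame'],cv2.COLOR_RGB2HSV).astype(int); m=np.zeros(h.shape[:2],bool)
    m[y0:y1,x0:x1]=((h[...,1]>215)&(h[...,2]>150)&(h[...,0]<14))[y0:y1,x0:x1]; m=big(m)
    p=np.argwhere(m)[:,::-1].astype(np.float32); return p
pb=orange(b,(320,200,360,245)); pa=orange(a,(185,180,220,225))
for s,p in((b,pb),(a,pa)):
    vx,vy,cx,cy=cv2.fitLine(p,cv2.DIST_L2,0,.01,.01).ravel(); t=(p-[cx,cy])@[vx,vy]
    print(len(p),'c',cx,cy,'dir',vx,vy,'ends',[cx+vx*t.min(),cy+vy*t.min()],[cx+vx*t.max(),cy+vy*t.max()])
print('tri c',tri(ray(a,*pa.mean(0)),ray(b,*pb.mean(0))))
# top arm, white mask in top
f=b['frame'].astype(int); m=np.zeros(f.shape[:2],bool); m[185:225,325:362]=(f.min(2)>150)[185:225,325:362]
n,l,st,c=cv2.connectedComponentsWithStats(m.astype(np.uint8))
for k in range(1,n):
    if st[k,4]>10:
        p=np.argwhere(l==k)[:,::-1].astype(np.float32); vx,vy,cx,cy=cv2.fitLine(p,cv2.DIST_L2,0,.01,.01).ravel()
        t=(p-[cx,cy])@[vx,vy]; e=[np.array([cx,cy])+q*np.array([vx,vy]) for q in(t.min()-.3,t.max()+.3)]
        print('bar',len(p),e,[onz(b,*q,194).round(1) for q in e],[onz(b,*q,88).round(1) for q in e])
F=lambda u,v:(130+u/4.706-.5,120+v/4.7-.5)
for n,u,v,z in[('LcovTR',323,180,225),('LcovTL',92,170,225),('RcovTL',523,189,225),('RcovTR',752,199,225),('wallL',325,190,208),('wallR',522,198,208),('stripR notch',498,222,200),('stripL notch',463,220,200),('stripLend',328,217,200),('stripRend',523,224,200),('lipL',325,243,218),('lipR',522,254,218),('hoodFL',12,292,317),('hoodFR',766,327,317),('hoodBL',28,30,317),('hoodBR',776,66,317)]:
    print(n,onz(b,*F(u,v),z).round(1))
for n,u,v,z in[('tin',372,266,70),('cup',394,200,75),('sander',184,254,28)]: print(n,onz(b,u,v,z).round())
E
```

```text
Traceback (most recent call last):
ValueError: attempt to get argmax of an empty sequence
```

```bash
cat > m.py <<'E'
from h import *
a=dict(np.load('pics/s1.npz'));b=dict(np.load('pics/t1.npz'))
def big(m):
    n,l,st,c=cv2.connectedComponentsWithStats(m.astype(np.uint8)); k=1+np.argmax(st[1:,4]); return l==k
def orange(s,box):
    x0,y0,x1,y1=box; f=s['frame'][y0:y1,x0:x1].astype(int); q=f[...,0]-f[...,2]
    th=(np.median(q)+np.sort(q.ravel())[-15])/2; m=big(q>th); print('q',np.median(q),th)
    return np.argwhere(m)[:,::-1].astype(np.float32)+[x0,y0]
pb=orange(b,(325,212,355,240)).astype(np.float32); pa=orange(a,(190,185,215,222)).astype(np.float32)
for s,p in((b,pb),(a,pa)):
    vx,vy,cx,cy=cv2.fitLine(p,cv2.DIST_L2,0,.01,.01).ravel(); t=(p-[cx,cy])@[vx,vy]
    print(len(p),'c',cx,cy,'dir',vx,vy,'ends',[cx+vx*t.min(),cy+vy*t.min()],[cx+vx*t.max(),cy+vy*t.max()])
print('tri c',tri(ray(a,*pa.mean(0)),ray(b,*pb.mean(0))))
f=b['frame'].astype(int); m=np.zeros(f.shape[:2],bool); m[185:225,325:362]=(f.min(2)>150)[185:225,325:362]
n,l,st,c=cv2.connectedComponentsWithStats(m.astype(np.uint8))
for k in range(1,n):
    if st[k,4]>10:
        p=np.argwhere(l==k)[:,::-1].astype(np.float32); vx,vy,cx,cy=cv2.fitLine(p,cv2.DIST_L2,0,.01,.01).ravel()
        t=(p-[cx,cy])@[vx,vy]; e=[np.array([cx,cy])+q*np.array([vx,vy]) for q in(t.min()-.3,t.max()+.3)]
        print('bar',len(p),e,[onz(b,*q,194).round(1) for q in e],[onz(b,*q,88).round(1) for q in e])
F=lambda u,v:(130+u/4.706-.5,120+v/4.7-.5)
for n,u,v,z in[('LcovTR',323,180,225),('LcovTL',92,170,225),('RcovTL',523,189,225),('RcovTR',752,199,225),('wallL',325,190,208),('wallR',522,198,208),('stripR notch',498,222,200),('stripL notch',463,220,200),('stripLend',328,217,200),('stripRend',523,224,200),('lipL',325,243,218),('lipR',522,254,218),('hoodFL',12,292,317),('hoodFR',766,327,317),('hoodBL',28,30,317),('hoodBR',776,66,317)]:
    print(n,onz(b,*F(u,v),z).round(1))
for n,u,v,z in[('tin',372,266,70),('cup',394,200,75),('sander',184,254,28)]: print(n,onz(b,u,v,z).round())
E
python3 m.py
```

```text
q 87.0 118.5
q 142.0 175.0
51 c 339.84314 226.31372 dir 0.333218 -0.9428498 ends [np.float32(337.53784), np.float32(232.83665)] [np.float32(342.80563), np.float32(217.9313)]
106 c 200.80188 199.20755 dir 0.40945554 -0.9123301 ends [np.float32(195.01219), np.float32(212.10786)] [np.float32(205.28058), np.float32(189.22832)]
tri c (array([ 553.15646679, -134.43807167,  155.52051205]), np.float64(3.358601517976186))
bar 138 [array([343.79846, 213.38463], dtype=float32), array([352.14172, 193.87886], dtype=float32)] [array([ 580.2, -137.3,  194. ]), array([ 627.2, -158.7,  194. ])] [array([ 592.6, -154.2,   88. ]), array([ 644.2, -177.7,   88. ])]
LcovTR [710.  204.9 225. ]
LcovTL [715.7 318.7 225. ]
RcovTL [704.9 106.  225. ]
RcovTR [699.2  -7.7 225. ]
wallL [709.1 206.7 208. ]
wallR [704.4 107.7 208. ]
stripR notch [693.9 120.5 200. ]
stripL notch [695.  138.2 200. ]
stripLend [697.  206.4 200. ]
stripRend [692.8 107.8 200. ]
lipL [679.7 204.7 218. ]
lipR [673.5 107.  218. ]
hoodFL [636.9 326.8 317. ]
hoodFR [618.6  -9.8 317. ]
hoodBL [757.6 323.1 317. ]
hoodBR [739.4 -16.  317. ]
tin [ 455. -228.   70.]
cup [ 629. -292.   75.]
sander [493. 274.  28.]
```

```bash
cat >> h.py <<'E'
def tool(psi,tilt):
    c,s=np.cos(np.radians(psi)),np.sin(np.radians(psi)); t=np.radians(tilt)
    z=np.array([np.sin(t)*c,np.sin(t)*s,-np.cos(t)]); y=np.array([-s,c,0]); return np.stack([np.cross(y,z),y,z],1)
def pose():
    q=r.sense(); return q,np.array(q['tool_pos']),R.from_euler('xyz',q['tcp_rot'],degrees=True).as_matrix()
def go(p,psi,tilt=45):
    q,p0,R0=pose(); Rt=tool(psi,tilt)
    print('lin m',(R0.T@(np.array(p)-p0)/1000).round(4).tolist(),'rot',R.from_matrix(R0.T@Rt).as_rotvec(degrees=True).round(2).tolist())
E
python3 - <<'E'
from h import *
go([489,-100,240],-24.5)
E
```

```text
lin m [-0.4895, -0.5018, 0.0101] rot [0.56, -45.0, 1.6]
```

Call:
servo_tool --fingers '[0.06, 0.06, 0.06, 0.06, 0.06, 0.06, 0.06, 0.06, 0.06, 0.06]' --linear '[[-0.24, -0.25, -0.04], [-0.24, -0.25, -0.04], [-0.24, -0.25, -0.04], [-0.24, -0.25, -0.04], [-0.24, -0.25, -0.04], [-0.24, -0.25, -0.04], [-0.24, -0.25, -0.04], [-0.24, -0.25, -0.04], [-0.49, -0.502, 0.01], [-0.49, -0.502, 0.01]]' --rotation '[[0, 0, 0], [0, 0, 0], [0, 0, 0], [0, 0, 0], [0, 0, 0], [0, 0, 0], [0, 0, 0], [0, 0, 0], [0.5, -45, 1.6], [0.5, -45, 1.6]]'

```text
time: 1.1
tool_pos: [395.3, 136.1, 276.3]
tcp_rot: [-179.8, 17.4, 156.6]
ft_force: [-1.6, -0.2, -0.2]
finger_gap: 59.9
grip_force: 0.0
```

```bash
python3 - <<'E'
from h import *
print(pose()[0]['tool_pos']); go([489,-100,240],-24.5)
E
```

```text
[395.27389936 136.1090063  276.29536498]
lin m [-0.1608, -0.1791, 0.0891] rot [0.39, -27.55, 0.95]
```

Call:
servo_tool --fingers '[0.06, 0.06, 0.06, 0.06, 0.06, 0.06, 0.06, 0.06, 0.06]' --linear '[[-0.16, -0.179, 0.089], [-0.16, -0.179, 0.089], [-0.16, -0.179, 0.089], [-0.16, -0.179, 0.089], [-0.16, -0.179, 0.089], [-0.16, -0.179, 0.089], [-0.16, -0.179, 0.089], [-0.16, -0.179, 0.089], [-0.16, -0.179, 0.089]]' --rotation '[[0.4, -27.5, 1], [0.4, -27.5, 1], [0.4, -27.5, 1], [0.4, -27.5, 1], [0.4, -27.5, 1], [0.4, -27.5, 1], [0.4, -27.5, 1], [0.4, -27.5, 1], [0.4, -27.5, 1]]'

```text
time: 2.0
tool_pos: [491.4, -96.8, 238.5]
tcp_rot: [180.0, 44.5, 155.5]
ft_force: [0.0, -0.2, -0.3]
finger_gap: 59.9
grip_force: 0.0
```

```bash
python3 - <<'E'
from h import *
q,p,M=pose(); print(p,q['tcp_rot'])
s=snap('wrist','w1.png'); cv2.imwrite('pics/w1.png',cv2.resize(s['frame'][:,:,::-1],(800,600)))
print(s['fx'],ray(s,s['cx'],s['cy']), 'grip proj',proj(s,[553,-129,161]))
E
```

```text
[491.35386594 -96.83805948 238.52403348] [179.96856758  44.54698176 155.46813624]
356.2770016237994 (array([364.00031242, -38.3515196 , 275.6053933 ]), array([ 0.79827552, -0.36352594, -0.48021358])) grip proj (np.float64(278.99245316473747), np.float64(206.4055069560588))
```

View pics/w1.png

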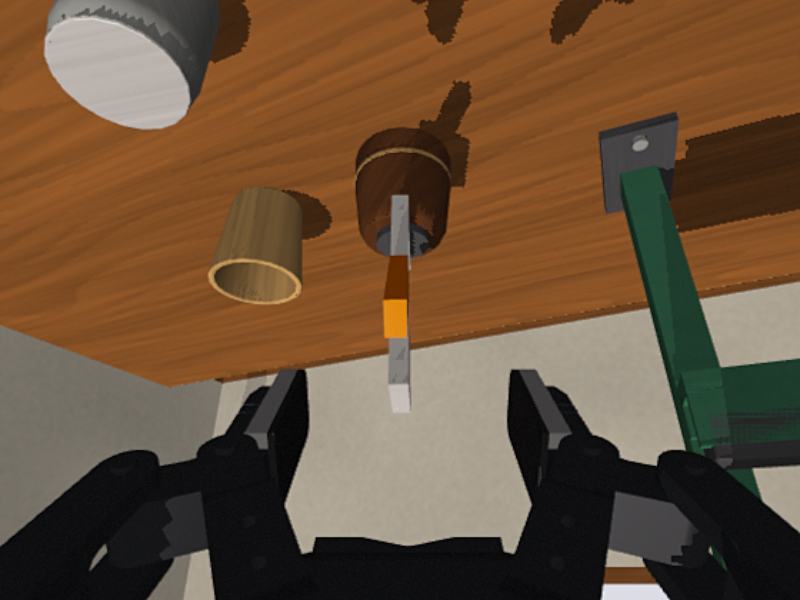

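The wrist view is upside down. The orange tab's end face is at about (396,318) of 800 px. The hook's top edge runs from (399,385) at the back to (400,412) at the tip end. The tab lies between the fingers, and nothing is in the way.

```bash
python3 - <<'E'
from h import *
s=dict(np.load('pics/w1.npz'));b=dict(np.load('pics/t1.npz'));a=dict(np.load('pics/s1.npz'))
k=lambda u,v:(u*.7-.15,v*.7-.15)
print('tab end',onz(s,*k(396,318),178)); 
print('back top',onz(s,*k(399,385),194),'front top',onz(s,*k(400,412),194))
print('tri w-top end', tri(ray(s,*k(396,318)),ray(b,337.5,233)), 'w-scene',tri(ray(s,*k(396,318)),ray(a,205.3,189.2)))
E
```

```text
tab end [ 543.26364888 -125.571591    178.        ]
back top [ 582.21531301 -142.44977015  194.        ] front top [ 625.73537568 -162.43607224  194.        ]
tri w-top end (array([ 534.59706364, -122.07853221,  182.64759116]), np.float64(1.3100999401352218)) w-scene (array([ 541.72531745, -125.95128582,  179.16507538]), np.float64(2.271936457031061))
```

```bash
python3 - <<'E'
from h import *
go([557,-131.5,161],-24.3)
E
```

```text
lin m [0.0016, -0.0046, 0.1073] rot [-0.11, -0.44, -0.13]
```

Call:
servo_tool --fingers '[0.06, 0.06, 0.06, 0.06, 0.06, 0.06]' --linear '[[0.001, -0.0045, 0.03], [0.0015, -0.0045, 0.06], [0.0015, -0.0045, 0.085], [0.0015, -0.0045, 0.1], [0.0015, -0.0045, 0.107], [0.0015, -0.0045, 0.107]]' --rotation '[[0, -0.4, 0], [0, -0.4, 0], [0, -0.4, 0], [0, -0.4, 0], [0, -0.4, 0], [0, -0.4, 0]]'

```text
time: 2.65
tool_pos: [556.6, -131.8, 160.1]
tcp_rot: [-180.0, 44.8, 155.5]
ft_force: [-0.1, 0.3, 0.2]
finger_gap: 60.2
grip_force: 0.0
```

Call:
servo_tool --fingers '[0.0, 0.0, 0.0, 0.0, 0.0, 0.0, 0.0, 0.0]' --linear '[[0, 0, 0], [0, 0, 0], [0, 0, 0], [0, 0, 0], [0, 0, 0], [0, 0, 0], [0, 0, 0], [0, 0, 0]]' --rotation '[[0, 0, 0], [0, 0, 0], [0, 0, 0], [0, 0, 0], [0, 0, 0], [0, 0, 0], [0, 0, 0], [0, 0, 0]]' --force 110

```text
time: 3.45
tool_pos: [557.1, -133.1, 162.4]
tcp_rot: [180.0, 45.1, 155.4]
ft_force: [-5.3, 2.0, 7.0]
finger_gap: 8.4
grip_force: 108.0
```

```bash
python3 - <<'E'
from h import *
q,p,M=pose(); print(p,q['tcp_rot'],q['finger_gap'],q['grip_force'],q['ft_force'])
go(p+[0,0,60],-24.3); go(p+[0,0,100],-24.3)
E
```

```text
[ 557.14521965 -133.10709673  162.42800265] [179.96735669  45.06283072 155.37512646] 8.372320655552999 108.04877758026123 [-5.31336376  2.03217894  7.03278168]
lin m [-0.0425, 0.0, -0.0424] rot [-0.2, 0.06, -0.23]
lin m [-0.0708, 0.0, -0.0706] rot [-0.2, 0.06, -0.23]
```

Call:
servo_tool --fingers '[0, 0, 0, 0, 0, 0, 0, 0, 0, 0]' --linear '[[-0.003, 0, -0.003], [-0.01, 0, -0.01], [-0.02, 0, -0.02], [-0.03, 0, -0.03], [-0.04, 0, -0.04], [-0.05, 0, -0.05], [-0.058, 0, -0.058], [-0.062, 0, -0.062], [-0.063, 0, -0.063], [-0.063, 0, -0.063]]' --rotation '[[0, 0, 0], [0, 0, 0], [0, 0, 0], [0, 0, 0], [0, 0, 0], [0, 0, 0], [0, 0, 0], [0, 0, 0], [0, 0, 0], [0, 0, 0]]'

```text
time: 4.45
tool_pos: [556.4, -133.0, 249.7]
tcp_rot: [-180.0, 44.9, 155.4]
ft_force: [-1.1, -1.4, -3.6]
finger_gap: 8.5
grip_force: 107.1
```

```bash
python3 - <<'E'
from h import *
q,p,M=pose(); print(p,q['tcp_rot'],q['grip_force'],q['ft_force'])
s=snap('wrist','w2.png');t=snap('scene','s2.png')
o=np.zeros((600,800,3),np.uint8);o[:420,:560]=s['frame'][:,:,::-1]
o[:,560:]=cv2.resize(t['frame'][100:300,140:220,::-1],(240,600),interpolation=cv2.INTER_CUBIC); cv2.imwrite('pics/c2.png',o)
E
```

```text
[ 556.40708218 -132.96615275  249.67979557] [-179.99535009   44.90404275  155.39725774] 107.11874842643738 [-1.07734051 -1.43321423 -3.57124546]
```

View pics/c2.png

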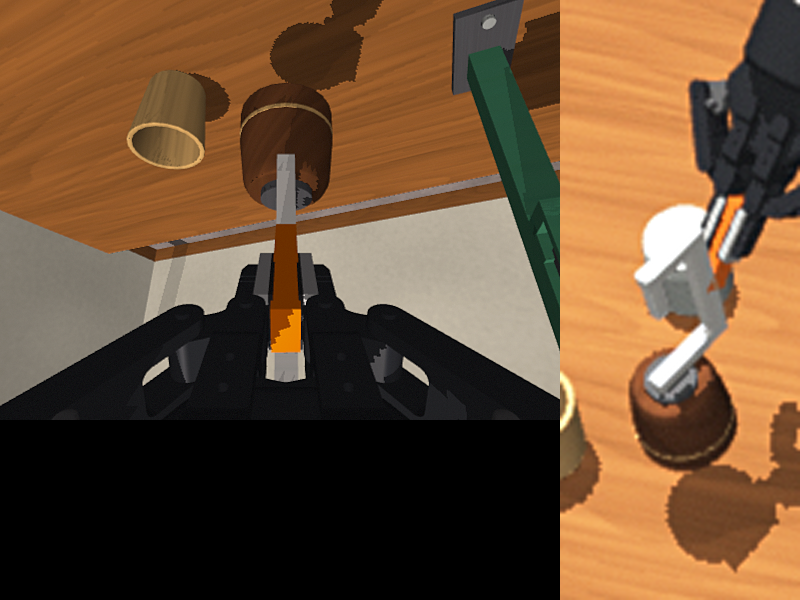

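```bash
cat >> h.py <<'E'
def Tm(Rm,p): T=np.eye(4);T[:3,:3]=Rm;T[:3,3]=p;return T
W=Tm(R.from_euler('z',-3,degrees=True).as_matrix(),[692,156,200])
def tip_in_tool(rotdeg=0):
    """carrier origin frame in tool, given at grasp"""
    Tc=Tm(R.from_euler('z',-24.4,degrees=True).as_matrix(),[620.5,-161,0])
    Tt=Tm(R.from_euler('xyz',[180,45.06,155.4],degrees=True).as_matrix(),[557.1,-133.1,162.4])
    return np.linalg.inv(Tt)@Tc
E
python3 - <<'E'
from h import *
q,p,M=pose(); s=dict(np.load('pics/w2.npz')); t=dict(np.load('pics/s2.npz'))
G=tip_in_tool(); C=Tm(M,p)@G
for n,x in [('backbot',(-44,0,76)),('backtop',(-44,0,194)),('tabend',(-84,0,178)),('cupbot near',(-27,0,0)),('tipfronttop',(6,0,194))]:
    P=(C@[*x,1])[:3]; print(n,P.round(1),np.round(proj(s,P),1),'scene',np.round(proj(t,P),1))
print(C.round(3))
E
```

```text
backbot [ 579.2 -142.5  162.4] [285.8 153.1] scene [193.8 207. ]
backtop [ 579.6 -142.7  280.4] [286.1 383.3] scene [185.  174.2]
tabend [ 543.1 -126.1  264.5] [286.  326.6] scene [200.5 165.6]
cupbot near [ 594.4 -149.5   86.3] [285.7  81.2] scene [193.3 230. ]
tipfronttop [ 625.1 -163.3  280.2] [286.2 386.3] scene [166.2 192. ]
[[ 9.11000e-01  4.13000e-01  4.00000e-03  6.18988e+02]
 [-4.13000e-01  9.11000e-01 -1.00000e-03 -1.60610e+02]
 [-4.00000e-03 -0.00000e+00  1.00000e+00  8.62360e+01]
 [ 0.00000e+00  0.00000e+00  0.00000e+00  1.00000e+00]]
```

```bash
cat >> h.py <<'E'
def cgo(x,y,z,yaw=0,corr=(0,0,0)):
    """tip target in window frame (mm); prints move"""
    q,p,M=pose(); T0=Tm(M,p); G=tip_in_tool()
    Cw=W@Tm(R.from_euler('z',yaw,degrees=True).as_matrix(),[x,y,z])@Tm(np.eye(3),[0,0,-148])
    D=np.linalg.inv(T0)@Cw@np.linalg.inv(G)
    print('lin m',(D[:3,3]/1000).round(4).tolist(),'rot',R.from_matrix(D[:3,:3]).as_rotvec(degrees=True).round(2).tolist())
def where():
    q,p,M=pose(); C=np.linalg.inv(W)@Tm(M,p)@tip_in_tool()@Tm(np.eye(3),[0,0,148]); print('t',round(q['time'],2),'tip in window',C[:3,3].round(1),'rot',R.from_matrix(C[:3,:3]).as_rotvec(degrees=True).round(1),'F',np.round(q['ft_force'],1),'grip',round(q['grip_force']))
E
python3 - <<'E'
from h import *
where(); cgo(-100,-27,30)
E
```

```text
t 4.55 tip in window [ -55.8 -320.2   34.2] rot [  0.    0.2 -21.4] F [-0.   0.2 -4. ] grip 107
lin m [0.1052, 0.2311, -0.0984] rot [-15.14, -0.21, -15.14]
```

Call:
servo_tool --fingers '[0, 0, 0, 0, 0, 0, 0, 0, 0, 0]' --linear '[[0.004, 0.009, -0.004], [0.014, 0.031, -0.013], [0.029, 0.063, -0.027], [0.045, 0.1, -0.043], [0.062, 0.137, -0.058], [0.078, 0.172, -0.073], [0.091, 0.2, -0.085], [0.1, 0.22, -0.094], [0.105, 0.231, -0.098], [0.105, 0.231, -0.098]]' --rotation '[[-0.6, 0, -0.6], [-2, 0, -2], [-4.1, 0, -4.1], [-6.5, 0, -6.5], [-9, -0.1, -9], [-11.3, -0.1, -11.3], [-13.1, -0.2, -13.1], [-14.4, -0.2, -14.4], [-15.1, -0.2, -15.1], [-15.1, -0.2, -15.1]]'

```text
time: 5.55
tool_pos: [521.8, 138.3, 244.8]
tcp_rot: [-180.0, 45.1, 176.9]
ft_force: [1.1, -0.2, -2.6]
finger_gap: 8.8
grip_force: 107.6
```

Call:
servo_tool --fingers '[0, 0, 0]' --linear '[[0, 0, 0], [0, 0, 0], [0, 0, 0]]' --rotation '[[0, 0, 0], [0, 0, 0], [0, 0, 0]]'

```text
time: 5.85
tool_pos: [522.5, 135.8, 245.3]
tcp_rot: [-180.0, 45.1, 176.7]
ft_force: [-0.1, -0.8, -3.6]
finger_gap: 9.1
grip_force: 107.6
```

```bash
python3 - <<'E'
from h import *
where(); cgo(-60,-27,30); cgo(0,-27,30)
s=snap('top','t3.png');t=snap('scene','s3.png');w=snap('wrist','w3.png')
for n,v in(('t',s),('s',t)): print(n,np.round(proj(v,(W@[-100,-27,30,1])[:3]),1))
o=np.zeros((600,800,3),np.uint8);o[:300,:560]=cv2.resize(s['frame'][110:215,140:336,::-1],(560,300),interpolation=cv2.INTER_CUBIC)
o[300:600,:400]=cv2.resize(w['frame'][:,:,::-1],(400,300))
o[300:600,400:]=cv2.resize(t['frame'][170:320,230:430,::-1],(400,300),interpolation=cv2.INTER_CUBIC); cv2.imwrite('pics/c3.png',o)
E
```

```text
t 5.85 tip in window [-98.9 -28.4  31. ] rot [-0.  -0.1 -0.1] F [-0.1 -0.8 -3.6] grip 108
lin m [-0.0268, 0.0015, 0.0283] rot [-0.12, 0.09, -0.08]
lin m [-0.0691, 0.0018, 0.0708] rot [-0.12, 0.09, -0.08]
t [228.1 208. ]
s [327.9 221.8]
```

View pics/c3.png

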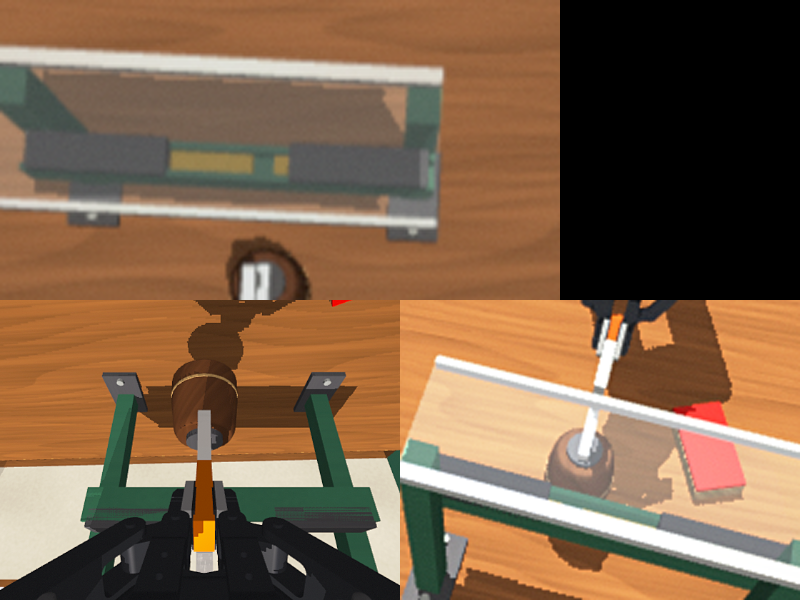

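The notch gap is still visible at (264,163) in the top crop, and the carrier hangs upright in front of it. The wrist and scene views show it clear of the posts and hood. Moving in over the lip.

Call:
servo_tool --fingers '[0, 0, 0, 0, 0, 0, 0, 0, 0, 0]' --linear '[[-0.004, 0.001, 0.006], [-0.01, 0.0015, 0.013], [-0.018, 0.0018, 0.021], [-0.026, 0.0018, 0.029], [-0.034, 0.0018, 0.037], [-0.042, 0.0018, 0.045], [-0.05, 0.0018, 0.053], [-0.058, 0.0018, 0.061], [-0.064, 0.0018, 0.067], [-0.068, 0.0018, 0.071]]' --rotation '[[-0.1, 0.1, -0.1], [-0.1, 0.1, -0.1], [-0.1, 0.1, -0.1], [-0.1, 0.1, -0.1], [-0.1, 0.1, -0.1], [-0.1, 0.1, -0.1], [-0.1, 0.1, -0.1], [-0.1, 0.1, -0.1], [-0.1, 0.1, -0.1], [-0.1, 0.1, -0.1]]'

```text
time: 7.0
tool_pos: [621.3, 132.7, 243.2]
tcp_rot: [-180.0, 45.0, 176.9]
ft_force: [0.2, -0.9, -3.4]
finger_gap: 8.7
grip_force: 107.6
```

Call:
servo_tool --fingers '[0, 0, 0]' --linear '[[0, 0, 0], [0, 0, 0], [0, 0, 0]]' --rotation '[[0, 0, 0], [0, 0, 0], [0, 0, 0]]'

```text
time: 7.3
tool_pos: [620.2, 133.1, 243.4]
tcp_rot: [-180.0, 45.0, 176.9]
ft_force: [-0.3, 0.3, -4.0]
finger_gap: 8.9
grip_force: 107.6
```

```bash
python3 - <<'E'
from h import *
where(); cgo(0,-27,8); cgo(0,-27,2); cgo(0,-27,-10)
s=snap('top','t4.png')
for n,x in (('tip top',(0,-27,74)),('front top',(6,-27,74)),('back top',(-44,-27,74))): print(n,np.round(proj(s,(W@[*x,1])[:3]),1))
cv2.imwrite('pics/c4.png',cv2.resize(s['frame'][140:190,180:260,::-1],(800,500),interpolation=cv2.INTER_CUBIC))
E
```

```text
t 7.3 tip in window [ -1.2 -25.7  28.9] rot [-0.   0.   0.1] F [-0.3  0.3 -4. ] grip 108
lin m [0.014, -0.0011, 0.0157] rot [0.06, -0.02, 0.09]
lin m [0.0182, -0.0011, 0.0199] rot [0.06, -0.02, 0.09]
lin m [0.0267, -0.0011, 0.0284] rot [0.06, -0.02, 0.09]
tip top [228.6 160.9]
front top [228.7 158.2]
back top [227.5 180.3]
```

View pics/c4.png

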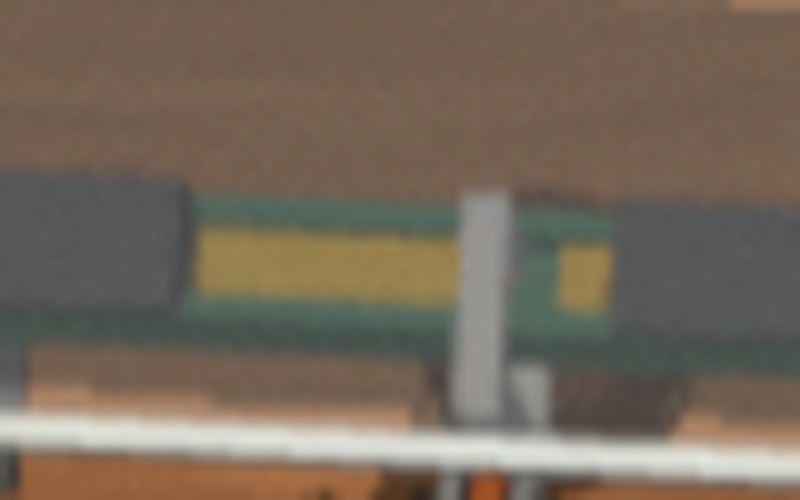

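The hook's top arm ends at crop (487,190), or pixel (228.7,159). That matches the prediction for a tip centred in the channel over the notch, so I'll lower it.

Call:
servo_tool --fingers '[0, 0, 0, 0, 0, 0, 0, 0]' --linear '[[0.001, -0.001, 0.003], [0.004, -0.001, 0.006], [0.008, -0.001, 0.01], [0.012, -0.001, 0.014], [0.015, -0.001, 0.017], [0.017, -0.001, 0.019], [0.017, -0.001, 0.019], [0.017, -0.001, 0.019]]' --rotation '[[0, 0, 0], [0, 0, 0], [0, 0, 0], [0, 0, 0], [0, 0, 0], [0, 0, 0], [0, 0, 0], [0, 0, 0]]'

```text
time: 8.15
tool_pos: [622.0, 132.0, 218.1]
tcp_rot: [-180.0, 45.1, 176.9]
ft_force: [-0.0, -1.1, -2.9]
finger_gap: 8.4
grip_force: 107.7
```

```bash
python3 - <<'E'
from h import *
where(); cgo(0,-27,-3); cgo(0,-27,-10)
E
```

```text
t 8.15 tip in window [  0.6 -26.7   3.7] rot [-0.   0.   0.1] F [-0.  -1.1 -2.9] grip 108
lin m [0.0052, -0.0001, 0.0043] rot [0.06, -0.01, 0.08]
lin m [0.0101, -0.0001, 0.0093] rot [0.06, -0.01, 0.08]
```

Call:
servo_tool --fingers '[0, 0, 0, 0, 0, 0]' --linear '[[0.001, 0, 0.001], [0.002, 0, 0.002], [0.003, 0, 0.003], [0.004, 0, 0.004], [0.005, 0, 0.0045], [0.005, 0, 0.0045]]' --rotation '[[0, 0, 0], [0, 0, 0], [0, 0, 0], [0, 0, 0], [0, 0, 0], [0, 0, 0]]'

```text
time: 8.75
tool_pos: [621.4, 131.9, 210.9]
tcp_rot: [-180.0, 45.0, 176.9]
ft_force: [-0.6, -0.1, -2.6]
finger_gap: 8.5
grip_force: 107.7
```

```bash
python3 - <<'E'
from h import *
where(); cgo(0,-27,-10)
E
```

```text
t 8.75 tip in window [ -0.  -26.9  -3.5] rot [-0.   0.   0.1] F [-0.6 -0.1 -2.6] grip 108
lin m [0.0046, -0.0, 0.0046] rot [0.05, -0.04, 0.09]
```

Call:
servo_tool --fingers '[0, 0, 0, 0, 0]' --linear '[[0.001, 0, 0.001], [0.002, 0, 0.002], [0.003, 0, 0.003], [0.003, 0, 0.003], [0.003, 0, 0.003]]' --rotation '[[0, 0, 0], [0, 0, 0], [0, 0, 0], [0, 0, 0], [0, 0, 0]]'

```text
time: 9.25
tool_pos: [621.5, 132.0, 207.0]
tcp_rot: [-180.0, 45.0, 176.9]
ft_force: [-0.6, 0.3, -3.2]
finger_gap: 8.7
grip_force: 107.7
```

```bash
python3 - <<'E'
from h import *
where()
E
```

```text
t 9.25 tip in window [  0.1 -26.8  -7.5] rot [-0.   0.   0.1] F [-0.6  0.3 -3.2] grip 108
```

Still free at −7.5 mm, so the tip is in the notch. I'll ease it down to the bottom.

Call:
servo_tool --fingers '[0, 0, 0, 0, 0]' --linear '[[0.0007, 0, 0.0007], [0.0014, 0, 0.0014], [0.0018, 0, 0.0018], [0.0018, 0, 0.0018], [0.0018, 0, 0.0018]]' --rotation '[[0, 0, 0], [0, 0, 0], [0, 0, 0], [0, 0, 0], [0, 0, 0]]'

```text
time: 9.75
tool_pos: [621.6, 131.9, 204.6]
tcp_rot: [-180.0, 45.1, 176.9]
ft_force: [0.3, 0.8, -2.7]
finger_gap: 8.7
grip_force: 107.7
```

```bash
python3 - <<'E'
from h import *
where()
E
```

```text
t 9.75 tip in window [  0.2 -26.8  -9.8] rot [-0.   0.   0.1] F [ 0.3  0.8 -2.7] grip 108
```

Call:
servo_tool --fingers '[0, 0, 0, 0]' --linear '[[0.0005, 0, 0.0005], [0.001, 0, 0.001], [0.001, 0, 0.001], [0.001, 0, 0.001]]' --rotation '[[0, 0, 0], [0, 0, 0], [0, 0, 0], [0, 0, 0]]'

```text
time: 10.15
tool_pos: [622.1, 132.1, 204.1]
tcp_rot: [180.0, 45.1, 176.9]
ft_force: [-0.8, 0.2, 1.2]
finger_gap: 8.9
grip_force: 108.4
```

```bash
python3 - <<'E'
from h import *
where()
E
```

```text
t 10.15 tip in window [  0.7 -26.6 -10.2] rot [ 0.  -0.1  0.1] F [-0.8  0.2  1.2] grip 108
```

Contact at about −10 mm with the weight taken, so the tip is home. Releasing slowly.

Call:
servo_tool --fingers '[0.008, 0.009, 0.01, 0.012, 0.015, 0.02, 0.03, 0.04, 0.04, 0.04]' --linear '[[0, 0, 0], [0, 0, 0], [0, 0, 0], [0, 0, 0], [0, 0, 0], [0, 0, 0], [0, 0, 0], [0, 0, 0], [0, 0, 0], [0, 0, 0]]' --rotation '[[0, 0, 0], [0, 0, 0], [0, 0, 0], [0, 0, 0], [0, 0, 0], [0, 0, 0], [0, 0, 0], [0, 0, 0], [0, 0, 0], [0, 0, 0]]' --force 20

```text
time: 11.15
tool_pos: [621.5, 131.9, 203.1]
tcp_rot: [-180.0, 45.0, 176.9]
ft_force: [0.5, 0.3, -0.6]
finger_gap: 39.8
grip_force: 0.0
```

Call:
servo_tool --fingers '[0.04, 0.04, 0.04, 0.04, 0.04, 0.04, 0.04, 0.04, 0.04, 0.04]' --linear '[[0, 0, -0.005], [0, 0, -0.015], [0, 0, -0.03], [0, 0, -0.05], [0, 0, -0.07], [0, 0, -0.09], [0, 0, -0.11], [0, 0, -0.12], [0, 0, -0.12], [0, 0, -0.12]]' --rotation '[[0, 0, 0], [0, 0, 0], [0, 0, 0], [0, 0, 0], [0, 0, 0], [0, 0, 0], [0, 0, 0], [0, 0, 0], [0, 0, 0], [0, 0, 0]]'

```text
time: 12.15
tool_pos: [536.9, 136.6, 287.7]
tcp_rot: [-180.0, 45.1, 176.9]
ft_force: [-0.0, -0.6, 0.5]
finger_gap: 40.3
grip_force: 0.0
```

Call:
servo_tool --fingers '[0.04, 0.04, 0.04, 0.04, 0.04, 0.04, 0.04, 0.04, 0.04, 0.04]' --linear '[[0, 0, 0], [0, 0, 0], [0, 0, 0], [0, 0, 0], [0, 0, 0], [0, 0, 0], [0, 0, 0], [0, 0, 0], [0, 0, 0], [0, 0, 0]]' --rotation '[[0, 0, 0], [0, 0, 0], [0, 0, 0], [0, 0, 0], [0, 0, 0], [0, 0, 0], [0, 0, 0], [0, 0, 0], [0, 0, 0], [0, 0, 0]]'

```text
time: 13.15
tool_pos: [536.8, 136.6, 288.0]
tcp_rot: [-180.0, 45.1, 176.9]
ft_force: [0.1, 0.4, -0.2]
finger_gap: 39.7
grip_force: 0.0
```

```bash
python3 - <<'E'
from h import *
w=snap('wrist','w5.png');s=snap('top','t5.png');q=snap('wrist','w6.png');print(r.sense()['time'],r.sense()['ft_force'],np.abs(w['frame'].astype(int)-q['frame']).max())
o=np.zeros((420,800,3),np.uint8);o[:,:560]=w['frame'][:,:,::-1];o[:200,560:]=cv2.resize(s['frame'][130:210,180:276,::-1],(240,200),interpolation=cv2.INTER_CUBIC);cv2.imwrite('pics/c5.png',o)
C=W@Tm(np.eye(3),[0,-27,-158])
for x in((-44,0,76),(-44,0,194),(-84,0,178),(9,0,0)): print(x,np.round(proj(w,(C@[*x,1])[:3]),1))
E
```

```text
13.3 [-1.03036711 -0.96005873  0.03029584] 130
(-44, 0, 76) [285.1 135.4]
(-44, 0, 194) [285.  261.7]
(-84, 0, 178) [284.9 218.1]
(9, 0, 0) [285.3 112.7]
```

View pics/c5.png

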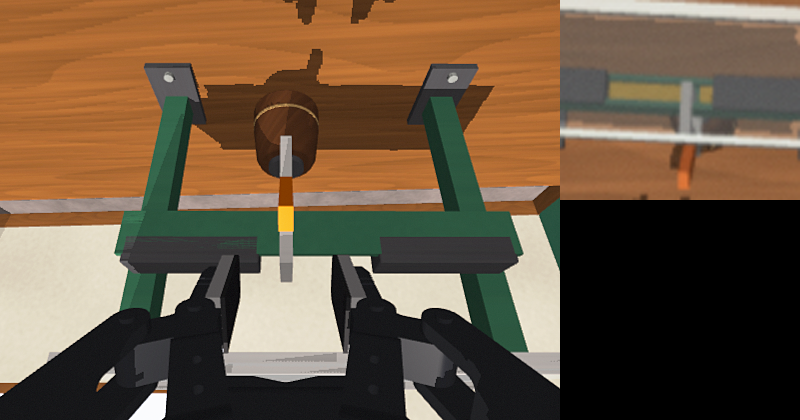

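The carrier hangs upright: its back bottom edge is at (286,136), predicted 135.4, and its tab end is at (286,219). The tip is in the notch. I'll let it settle and check that it's still.

Call:
servo_tool --fingers '[0.04, 0.04, 0.04, 0.04, 0.04, 0.04, 0.04, 0.04, 0.04, 0.04]' --linear '[[0, 0, 0], [0, 0, 0], [0, 0, 0], [0, 0, 0], [0, 0, 0], [0, 0, 0], [0, 0, 0], [0, 0, 0], [0, 0, 0], [0, 0, 0]]' --rotation '[[0, 0, 0], [0, 0, 0], [0, 0, 0], [0, 0, 0], [0, 0, 0], [0, 0, 0], [0, 0, 0], [0, 0, 0], [0, 0, 0], [0, 0, 0]]'

```text
time: 14.3
tool_pos: [536.8, 136.6, 287.9]
tcp_rot: [-180.0, 45.1, 176.9]
ft_force: [0.3, 0.2, -0.1]
finger_gap: 40.0
grip_force: 0.0
```

Call:
servo_tool --fingers '[0.04, 0.04, 0.04, 0.04, 0.04, 0.04, 0.04, 0.04, 0.04, 0.04]' --linear '[[0, 0, 0], [0, 0, 0], [0, 0, 0], [0, 0, 0], [0, 0, 0], [0, 0, 0], [0, 0, 0], [0, 0, 0], [0, 0, 0], [0, 0, 0]]' --rotation '[[0, 0, 0], [0, 0, 0], [0, 0, 0], [0, 0, 0], [0, 0, 0], [0, 0, 0], [0, 0, 0], [0, 0, 0], [0, 0, 0], [0, 0, 0]]'

```text
time: 15.3
tool_pos: [536.8, 136.6, 287.9]
tcp_rot: [-180.0, 45.1, 176.9]
ft_force: [0.6, -0.2, 0.3]
finger_gap: 40.0
grip_force: 0.0
```

```bash
python3 - <<'E'
from h import *
F=[]
for i in range(5):
    f=r.snapshot('wrist')['frame'].astype(int)[195:240,270:300]; p=np.argwhere((f[...,0]>200)&(f[...,2]<80)); F.append(p.mean(0).round(2).tolist()+[len(p)])
print(F, r.sense()['ft_force'])
print(r.hand_in())
E
```

```text
[[23.37, 15.56, 392], [23.09, 15.48, 401], [23.09, 15.48, 401], [23.56, 15.5, 386], [23.54, 15.52, 385]] [-0.06747209 -0.57132939 -0.02862623]
the job is handed in; nothing more can be done
None
```

The carrier hangs upright with its tip about 10 mm down in the notch, the gripper is clear, and I handed the job in at about 15.5 s; the hand-in gave no verdict, and I only checked stillness to within half a pixel in the wrist camera.

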